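# Raise the heavy well flap with its lever and hold it open

### The job

On the lever-operated parts well, push the safety bolt by its upright knob sideways, away from the lever, until it is fully back and no longer under the lever. Then press the long end of the lever down to its rubber stop so that the short end raises the heavy steel flap, and finish still holding it pressed down there so that a colleague can reach into the well. Do not touch the flap itself, do not lift the lever out of its notches, and leave the loose things around it where they are.

Things in the scene. Friction and masses are not known exactly. Their poses are not given: they have to be found in the camera images.
- rig: Fixed rig: grey base plate 410 x 210 mm, top 32 mm above the bench. Origin at bench height right under the lever's pivot; +x along the lever from its long end to the flap, -y towards the bolt's knob (near the robot), z up. In its frame (mm): plate x -200..210, y -110..100; fulcrum cheeks x -20..20, y -24..24, 110 high, notches open at the top; well x 94..200, y -70..70, 92 high.
- bolt (a joint): Safety bolt, a steel rod of 12 mm diameter at z = 105, x = -90 mm of the rig, sliding along the rig's -y. In m: 0 = fully under the lever (blocks it), 0.055 = fully back at its end stop (lever free). Starts at 0 to 0.008; friction of 1.5 N, no spring. Guide block (y -55..-30 mm) and keeper block (y 28..44 mm) at x -103..-77 mm are 118 mm high.
- bolt_pin (a point): On the axis of the bolt's upright knob, a steel pin of 10 mm diameter with a 16 mm ball on top. The point is 130 mm above the bench, the ball's top 149 mm, the rod's top below it 111 mm. With the bolt at 0 it is at x = -90, y = -100 mm of the rig. Above z = 118 mm the space between knob and lever is free.
- lever: Loose aluminium lever 22 mm wide, 12 mm thick, 250 mm long; its 12 mm cross pin rests in the fulcrum's notches, 100 mm above the bench. Origin on the cross pin, axes as the rig's at rest. Long arm (170 mm) towards the rig's -x, ending in a round pad; short arm (80 mm) towards +x, with a 22 mm roller under the flap's lip. Rests long end up by 0.22 rad; 0.49 rad down to the stop.
- lever_pad (a point): Centre of the top of the round pad (40 mm diameter) at the lever's long end, where to press. At rest 145 mm above the bench at x = -164 mm of the rig; on the rubber stop (a post under it) about 64 mm above the bench at x = -166 mm. Pressing there takes 4 to 8 N until the stop; let go, the lever swings back up.
- flap (a joint): Steel flap 115 x 146 x 12 mm of about 2.2 kg, hinged along its far edge (rig x = 200 mm, z = 94 mm). In rad: 0 = shut, about 0.3 with the lever on its stop. It falls shut by its weight when the lever is let go.
- flap_lip (a point): Middle of the front edge of the flap's lip, which lies over the lever's roller; 99 mm above the bench when shut.
- threadlock: Bystander: threadlock bottle 22 x 27 x 92 mm, standing loose on the base plate on the far side of the fulcrum. Origin: centre of its underside.
- hexkey: Bystander: hex key 32 x 79 x 9 mm, lying loose on the base plate on the far side of the lever. Origin: centre of its underside.
- spindle: Bystander: pedal spindle 84 mm long, 18 mm diameter, lying loose on the base plate on the robot's side of the fulcrum. Origin: centre of its underside.
- pen: Bystander: marker pen 134 mm long, 13 mm diameter, lying loose on the bench at the front right. Origin: centre of its underside.

How it is judged:
On the way, in this order (a step that is already met when the one before it is completed fails the run):
1. the bolt is pushed fully back, clear of the lever, while the flap is still shut (value of joint bolt above 0.048 m and value of joint flap below 0.05 rad), for 0.2 s.
2. the flap is raised by the lever (value of joint flap above 0.25 rad), for 0.2 s.
At the end, for the whole second after the job is handed in: The bolt is back (over 48 of 55 mm), the flap is up (over 0.25 rad) and still, carried by the lever, which the fingers press with more than 1 N; the lever's cross pin sits in its notches (within 8 mm of its height); the bystanders are within 25 mm of where they were (value of joint bolt above 0.048 m and value of joint flap above 0.25 rad and velocity of joint flap below 0.1 rad/s and contact force between the fingers and lever above 1 N and contact force between lever and flap above 2 N and z of lever in the frame of rig between 0.092 and 0.108 m and distance of each of threadlock, hexkey, spindle, pen from where it was at the start of the episode below 0.025 m); the arm keeps its last pose, push and grip.
It fails at once if the robot touches the flap (contact force between the arm and flap above 0.5 N).
It fails at once if the fingers touch the flap (contact force between the fingers and flap above 0.5 N).
It fails at once if the lever is lifted out of its notches (z of lever in the frame of rig above 0.112 m).
It fails at once if a bystander is moved by more than 25 mm (distance of any of threadlock, hexkey, spindle, pen from where it was at the start of the episode above 0.025 m).
It also fails if it takes over 42 s, if anything falls off the work surface, if the arm or the gripper's body presses on something with over 40 N, if the wrist force passes 120 N, or if a joint passes its speed limit or range.

### The arm

A 6-joint arm with a two-finger parallel gripper is mounted at the origin on a cart in front of the work surface, level with it; the furniture and walls round the work are solid. World frame = base frame: x ahead of the robot, y to its left, z up, the work surface at z = 0. Lengths are in m, angles in rad, forces in N, time in s.
With the tool pointing down it reaches from about 0.25 to 0.775 m from the base axis. Payload 4 kg.
Tool frame: the origin (TCP) lies at the centre of the arm's flange, where the gripper is bolted on; the fingertips stand 199 mm ahead of it and the grasp point (between the pads) lies 180 mm ahead of it; z points along the fingers, y is the line along which they close (so a half turn about z gives the same grasp; the last joint's range is limited). The gripper opens to 94 mm and grips with 3 to 60 N. Pads are 16 mm wide; open, the fingers measure 119 mm over their backs; the gripper's body (75 mm by 177 mm) begins 78 mm behind the grasp point.
Start: joints at [1, 0.087, 1.371, -0, 1.684, -0.103], TCP at [0.248, 0.491, 0.405] pointing down, gripper open.
Joint ranges: [-3.1, 3.1], [-0.76, 2.03], [0.27, 2.55], [-1.08, 4.22], [0.17, 2.65], [-2.57, 2.57]. Speed limits (rad/s): [2.79, 2.79, 3.14, 3.14, 3.14, 3.14].

### API

Orientations are given as [roll, pitch, yaw] about the fixed x, y, z axes, in that order (R = Rz(yaw) Ry(pitch) Rx(roll)).
In Python, from bench import robot, eyes, models gives the robot as it stands.
- The arm moves only by the tool step_arm, never from a script. Its argument "commands" is a list that holds one entry, the list of rows, each a list of 7 numbers: the shift along the tool's x, y, z in mm, then the turn, a rotation vector about the tool's x, y, z in rad, then the finger opening in mm, from 0 to 94. In form: [[[tx, ty, tz, wx, wy, wz, gripper], ...]]. A call has 1 to 20 rows; each row shifts and turns the commanded pose from where the row before left it, along the tool's axes as they then stand; what a row does not reach is not made up. A row lasts 1/8 s, in which the tool goes at most 62.5 mm and 10.7 degrees, less where a joint would pass 70% of its speed; a pose out of reach is approached as far as the arm can. A call is refused whole if a number of a shift passes 62.5 or a number of a turn 0.188, either way. A call with a gripper value outside its range is refused whole. The fingers move at their own pace and stop on an object; the grip force is fixed at half the most. Time passes only in rows, so rows that do not move let the fingers close. It gives the time, the measured TCP pose, the force, the opening and the grip force at its end, in the units of the state.
- robot.get_obs(): the state, without advancing time (a new reading comes with each control period).
- eyes.snapshot(name): name is "scene" or "top" or "wrist"; returns a dict with "color" (384x512x3 uint8, red, green, blue), "camera_matrix" (3x3 intrinsics, pixels), "eye" and "rotation" of the camera in the world; the wrist camera has in their place "tool_from_camera" (4x4, takes a point from camera to tool coordinates, whose origin is the TCP and whose axes are the flange's). Camera axes: x right, y up, looking along -z (the intrinsics and any distortion apply to the point x, -y, -z); pixel columns grow to the right and rows downward; lengths in m; the calibration is good to about 2 mm. The wrist camera is an equidistant fisheye: a pixel r from the principal point sees the ray r / f radians off the axis. A picture is of the moment at which its call begins: read the wrist's pose just before it. There is no depth.
- robot.close_job(): hands the job in; it is judged then, once.
Trained networks look in a picture, given as the dict that the camera call returned (one of the last four; its "shot" number tells which), for a name from the list of things; names that differ only in an ending like _2 or _b are one class to them, and where a whole thing is asked for, a point or a joint stands for the part that bears it (a point fixed in the world has none). Each returns a list of dicts, best first, with "confidence" (0 to 1); they miss things now and then, are a little off and sometimes report something else, mostly with a low value. They report only what shows in the picture. A call takes as long as a camera call.
- models.masks_of(picture, query): "mask" (384x512 bool, what is visible of it) and "xy" ([column, row] in pixels, amid what is visible of it).
- models.tip_of(picture, query): "xy" ([column, row] in pixels: a listed point, or the origin of a listed thing).
The state is a dict: "time": time; "joint_positions": joint angles; "qvel": joint speeds; "joint_torque": joint torques, N m; "tool_pos": TCP position; "ee_rot": TCP orientation; "wrist_force": force on the tool from outside, world axes, zero at the start; "wrist_torque": the same for the moment, N m; "width": finger opening in m; "finger_force": force on a finger pad.
Only numpy, scipy, OpenCV 4.12 (cv2) and the standard library are available. Lean on these libraries where they do the work, as an engineer would, in place of code of your own. Each camera call takes 0.05 s, during which the arm holds its last target. There are 200 camera calls.

## Working session

There is one attempt and no reset: what is moved stays moved. The work goes in short steps, Python scripts to look and compute and a tool call to move; the robot and the scene stay as the last step left them, time stands still between calls to the robot, and variables do not carry over. Pictures are saved under pics/ and viewed, at most 10 in all, crops included, and the job is handed in when it is done.

Besides the shell and the picture viewer there is one more tool, called by a JSON object that holds its "fn" and its "kwargs", one argument or row to a line. step_arm: Moves the arm, as the interface text tells. Its arguments: {"type":"object","properties":{"commands":{"type":"array"}},"required":["commands"]}

```bash
mkdir -p pics; cat > h.py <<'E'
import numpy as np, cv2
from scipy.spatial.transform import Rotation as R
from bench import robot, eyes, models
def ray(p,xy,obs=None):
    K=np.array(p["camera_matrix"]); u=(xy[0]-K[0,2])/K[0,0]; v=(xy[1]-K[1,2])/K[1,1]
    if "eye" in p:
        d=np.array([u,-v,-1.]); d=np.array(p["rotation"])@d; return np.array(p["eye"]),d/np.linalg.norm(d)
    r=np.hypot(u,v); s=np.sin(r)/max(r,1e-9); d=np.array([u*s,-v*s,-np.cos(r)])
    T=np.array(p["tool_from_camera"]); Rt=R.from_euler('xyz',obs["ee_rot"]).as_matrix()
    return np.array(obs["tool_pos"])+Rt@T[:3,3], Rt@T[:3,:3]@d
def tri(rs):
    A=sum(np.eye(3)-np.outer(d,d) for o,d in rs); b=sum((np.eye(3)-np.outer(d,d))@o for o,d in rs)
    x=np.linalg.solve(A,b); return x,[np.linalg.norm((np.eye(3)-np.outer(d,d))@(x-o)) for o,d in rs]
def atz(r,z): o,d=r; return o+d*(z-o[2])/d[2]
E
cat > look.py <<'E'
from h import *
o=robot.get_obs(); print(o)
P={n:eyes.snapshot(n) for n in ("scene","top","wrist")}
for n,p in P.items(): cv2.imwrite(f"pics/a_{n}.png",p["color"][:,:,::-1])
for q in ("bolt_pin","lever_pad","lever","rig","flap_lip","threadlock","hexkey","spindle","pen"):
    rs=[]
    for n,p in P.items():
        t=models.tip_of(p,q)
        if t:
            r=ray(p,t[0]["xy"],o); print(q,n,np.round(t[0]["xy"]),round(t[0]["confidence"],2))
            if t[0]["confidence"]>.4: rs.append(r)
    if len(rs)>1: x,e=tri(rs); print("  ",x.round(4),np.round(e,4))
E
python3 look.py; python3 -c "
import cv2,numpy as np
a=[cv2.imread(f'pics/a_{n}.png') for n in ('scene','top')]
cv2.imwrite('pics/a1.png',cv2.resize(a[0],(800,600)));cv2.imwrite('pics/a2.png',cv2.resize(a[1],(800,600)))"
```

```text
{'time': 0.0, 'joint_positions': array([ 9.99869967e-01,  8.79804473e-02,  1.37224323e+00, -4.68765817e-05,
        1.68360497e+00, -1.03111939e-01]), 'qvel': array([ 7.93323061e-04,  2.07506364e-04, -1.21812148e-05,  3.87200002e-04,
        3.31149277e-04, -3.86503103e-04]), 'joint_torque': array([-1.31088676e-03, -3.40181458e+01, -3.02428830e+01,  7.17022154e-02,
        3.27553251e-02, -1.53766396e-04]), 'tool_pos': array([0.2479735 , 0.49080732, 0.40349538]), 'ee_rot': array([-3.13936374e+00, -1.83806575e-04,  2.67377280e+00]), 'wrist_force': array([0.1823846 , 0.28882441, 0.00977496]), 'wrist_torque': array([-0.02004548, -0.00214246, -0.06829759]), 'finger_force': 0.0, 'width': 0.09415895111596664}
bolt_pin scene [191. 199.] 0.63
bolt_pin top [211. 218.] 0.56
   [ 0.1781 -0.2911  0.9707] [1.0084 1.0084]
lever_pad scene [176. 166.] 0.91
lever_pad top [169. 185.] 0.88
   [ 0.1781 -0.2911  0.9707] [1.0084 1.0084]
lever scene [248. 189.] 0.77
lever top [235. 170.] 0.91
   [ 0.1781 -0.2911  0.9707] [1.0084 1.0084]
rig scene [251. 221.] 0.9
rig top [236. 181.] 0.92
   [ 0.1781 -0.2911  0.9707] [1.0084 1.0084]
flap_lip scene [280. 186.] 0.79
flap_lip top [261. 169.] 0.79
   [ 0.1781 -0.2911  0.9707] [1.0084 1.0084]
threadlock scene [269. 200.] 0.76
threadlock top [242. 147.] 0.53
   [ 0.1781 -0.2911  0.9707] [1.0084 1.0084]
hexkey top [184. 163.] 0.53
spindle scene [252. 232.] 0.73
spindle top [249. 196.] 0.47
   [ 0.1781 -0.2911  0.9707] [1.0084 1.0084]
pen scene [320. 310.] 0.81
pen top [322. 248.] 0.48
   [ 0.1781 -0.2911  0.9707] [1.0084 1.0084]
```

```bash
python3 - <<'E'
from h import *
for n in ("scene","top","wrist"):
    p=eyes.snapshot(n); print({k:v for k,v in p.items() if k!="color"}); 
    t=models.tip_of(p,"lever_pad"); print(t)
    if n!="wrist": print(ray(p,[176,166]))
E
```

```text
{'camera_matrix': array([[465.52335999,   0.        , 260.6336543 ],
       [  0.        , 465.52335999, 194.73149277],
       [  0.        ,   0.        ,   1.        ]]), 'eye': array([-0.16505117, -0.47969284,  0.63569244]), 'rotation': array([ 1.01385601,  0.02329046, -1.14758926]), 'shot': 4}
[{'xy': [178.9, 165.6], 'confidence': 0.74}]
(array([-0.16505117, -0.47969284,  0.63569244]), np.float64(1.0))
{'camera_matrix': array([[457.30309529,   0.        , 251.90640389],
       [  0.        , 457.30309529, 192.05422713],
       [  0.        ,   0.        ,   1.        ]]), 'eye': array([ 0.52132795, -0.10252211,  1.3057518 ]), 'rotation': array([ 0.04854372, -0.01952984, -1.57157363]), 'shot': 5}
[{'xy': [168.9, 185.4], 'confidence': 0.91}]
(array([ 0.52132795, -0.10252211,  1.3057518 ]), np.float64(1.0))
{'camera_matrix': array([[297.31863964,   0.        , 253.57722205],
       [  0.        , 297.31863964, 192.04239835],
       [  0.        ,   0.        ,   1.        ]]), 'tool_from_camera': array([[ 1.41846445e-04,  9.73599036e-01,  2.28264969e-01,
         6.58433640e-02],
       [ 9.99999513e-01, -3.60999518e-04,  9.18329293e-04,
        -3.25972945e-05],
       [ 9.76488059e-04,  2.28264728e-01, -9.73598614e-01,
         2.04960897e-02],
       [ 0.00000000e+00,  0.00000000e+00,  0.00000000e+00,
         1.00000000e+00]]), 'shot': 6}
[]
```

View pics/a1.png

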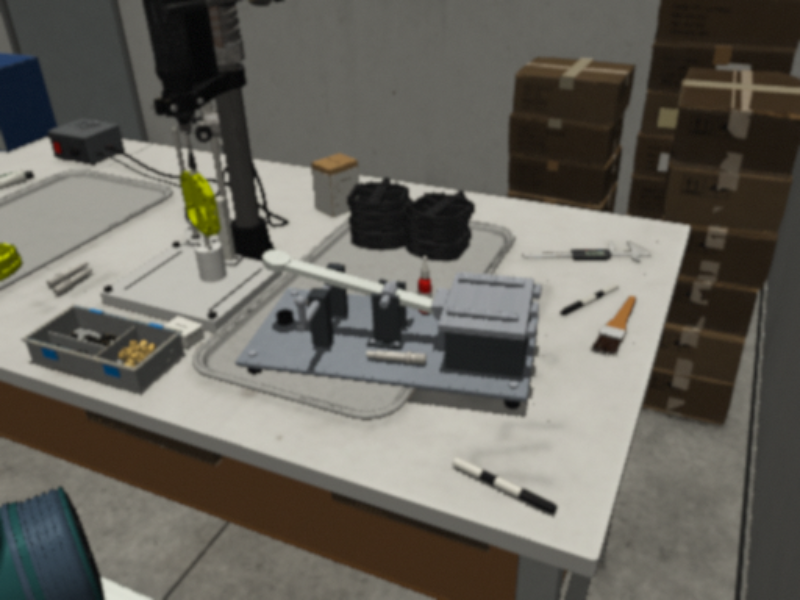

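View pics/a2.png

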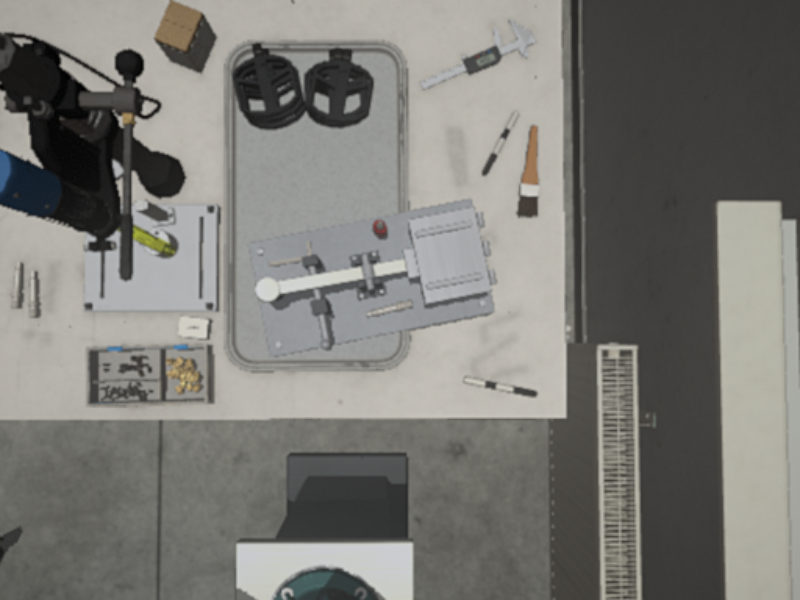

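The scene picture shows the rig with the lever pad at about (275,258) of 800x600. The top picture shows the pad at (268,288), the knob at (327,345) and the flap at the right. The camera rotation is given as Euler angles, so I'll fix the ray code.

```bash
sed -i 's/d=np.array(p\["rotation"\])@d/d=R.from_euler("xyz",p["rotation"]).as_matrix()@d/' h.py; python3 look.py | grep -v joint | tail -n +5
python3 - <<'E'
from h import *
p=eyes.snapshot("top"); q=eyes.snapshot("scene")
a=p["color"][150:250,140:240,::-1]; b=q["color"][140:260,140:260,::-1]
cv2.imwrite("pics/b.png",np.hstack([cv2.resize(a,(400,400),interpolation=2),cv2.resize(b,(400,400),interpolation=2)]))
E
```

```text
[ 0.5038 -0.0122  0.1352] [0.0034 0.0034]
lever_pad scene [176. 162.] 0.59
lever_pad top [170. 184.] 0.72
   [0.5966 0.0826 0.1495] [0.0008 0.0008]
lever scene [247. 188.] 0.68
lever top [236. 170.] 0.82
   [ 0.635  -0.0787  0.0973] [0.007 0.007]
rig scene [251. 223.] 0.81
flap_lip scene [275. 186.] 0.83
flap_lip top [261. 168.] 0.69
   [ 0.6409 -0.1438  0.1146] [0.0053 0.0053]
threadlock scene [270. 202.] 0.52
threadlock top [241. 146.] 0.48
   [ 0.7147 -0.0957  0.0182] [0.0014 0.0014]
hexkey top [183. 164.] 0.63
spindle scene [251. 230.] 0.63
spindle top [249. 199.] 0.43
   [ 0.5624 -0.1163  0.0402] [0.003 0.003]
pen scene [319. 311.] 0.94
pen top [321. 248.] 0.64
   [ 0.4248 -0.3186  0.011 ] [0.0045 0.0045]
```

View pics/b.png

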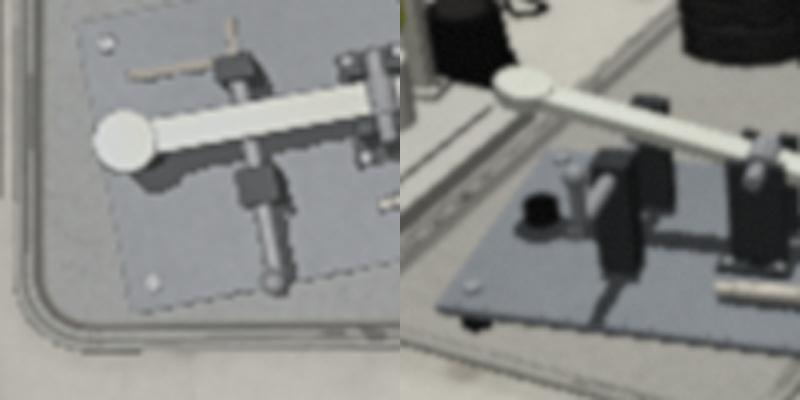

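```bash
cat > fit.py <<'E'
from h import *
from scipy.optimize import least_squares
P={n:eyes.snapshot(n) for n in ("scene","top")}
L=[("top",(-164,0,145),(171.5,185.5)),("scene",(-164,0,145),(176.9,164.9)),("top",(-90,-100,141),(209,220.75)),("scene",(-90,-100,141),(192.5,191.6)),
("top",(-200,-110,32),(174.5,228)),("top",(-200,100,32),(159.5,155)),("top",(210,-110,32),(315.5,201)),("scene",(-200,-110,32),(151.1,232.4))]
def proj(p,X):
    K=p["camera_matrix"]; c=R.from_euler("xyz",p["rotation"]).as_matrix().T@(X-p["eye"]); return np.array([K[0,2]-K[0,0]*c[0]/c[2],K[1,2]+K[1,1]*c[1]/c[2]])
def W(v,q): return np.array([*v[:2],0])+R.from_euler("z",v[2]).as_matrix()@(np.array(q)/1e3)
def f(v):
    r=[]
    for n,q,u in L:
        q=np.array(q,float)
        if q[2]==141:q[1]-=v[3]*1e3
        r+=list(proj(P[n],W(v,q))-u)
    return r
s=least_squares(f,[.635,-.079,-1.34,.004],loss="soft_l1"); v=s.x
print(v,np.round(s.fun if 0 else f(v),1))
print("pin",W(v,(-90,-100-v[3]*1e3,130)),"pad",W(v,(-164,0,145)))
print("tri pad",tri([ray(P[n],u) for n,q,u in L[1::-1]]),"tri ball",tri([ray(P[n],u) for n,q,u in L[2:4]]))
E
python3 fit.py
```

```text
[ 0.62650912 -0.08299819 -1.37884058  0.00561644] [ 0.2 -0.4  1.4 -0.1 -0.6 -0.3  0.7  2.4 -1.9  1.1 -0.8  0.   1.8 -0.1
 -1.  -0.2]
pin [ 0.50566242 -0.01480062  0.13      ] pad [0.59522135 0.07798962 0.145     ]
tri pad (array([0.59373439, 0.07944346, 0.14519518]), [np.float64(0.0010348436968136043), np.float64(0.0010348436968134983)]) tri ball (array([ 0.50450191, -0.01594677,  0.14775104]), [np.float64(0.00105118075071496), np.float64(0.0010511807507149712)])
```

```bash
python3 - <<'E'
from h import *
S=eyes.snapshot("scene");T=eyes.snapshot("top")
k=1/1.5625
def t(s,u): print(s,u,*[np.round(a,3) for a in tri([ray(S,np.array(s)*k),ray(T,np.array(u)*k)])])
t((200,205),(153,240)); t((250,240),(170,170)); t((205,133),(125,270)); t((205,100),(125,270));t((205,133),(128,60))
for z in(0,.1,.2,.3,.4): print(z,atz(ray(T,np.array((125,272))*k),z).round(3),atz(ray(T,np.array((125,160))*k),z).round(3))
cv2.imwrite("pics/c.png",np.hstack([cv2.resize(S["color"][:200,0:200,::-1],(400,400)),cv2.resize(T["color"][:200,:200,::-1],(400,400))]))
E
```

```text
(200, 205) (153, 240) [0.669 0.263 0.165] [0.006 0.006]
(250, 240) (170, 170) [0.81  0.281 0.034] [0.011 0.011]
(205, 133) (125, 270) [0.626 0.231 0.304] [0.025 0.025]
(205, 100) (125, 270) [0.621 0.214 0.355] [0.024 0.024]
(205, 133) (128, 60) [0.903 0.343 0.206] [0.071 0.071]
0 [0.636 0.361 0.   ] [ 0.842  0.364 -0.   ]
0.1 [0.627 0.325 0.1  ] [0.817 0.329 0.1  ]
0.2 [0.618 0.29  0.2  ] [0.793 0.293 0.2  ]
0.3 [0.61  0.254 0.3  ] [0.768 0.257 0.3  ]
0.4 [0.601 0.219 0.4  ] [0.744 0.221 0.4  ]
```

View pics/c.png

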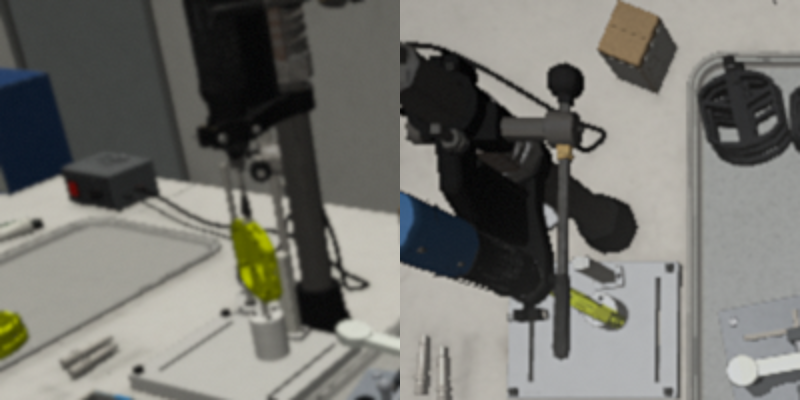

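The crops show a tall press stand left of the rig, at roughly y > 0.2 and x > 0.58. I'll keep clear of it. First I'll turn, close the fingers, and move above the gap between the knob and the lever.

{"fn": "step_arm", "kwargs": {
  "commands": [
    [[0,0,0,0,0,0.152,0],[0,0,0,0,0,0.152,0],[0,0,0,0,0,0.152,0],[0,0,0,0,0,0.152,0],[0,0,0,0,0,0.152,0],[0,0,0,0,0,0.152,0],[-54.6,19.2,0,0,0,0,0],[-54.6,19.2,0,0,0,0,0],[-54.6,19.2,0,0,0,0,0],[-54.6,19.2,0,0,0,0,0],[-54.6,19.2,0,0,0,0,0],[-54.6,19.2,0,0,0,0,0],[-54.6,19.2,0,0,0,0,0],[-54.6,19.2,0,0,0,0,0],[-54.6,19.2,0,0,0,0,0],[-54.6,19.2,0,0,0,0,0],[0,0,0,0,0,0,0],[0,0,0,0,0,0,0]]
  ]
}}

```text
time: 5.85
tool_pos: [0.54, -0.0085, 0.4045]
ee_rot: [-3.141, -0.001, 1.761]
wrist_force: [0.6, 0.4, 0.6]
width: 0.0005
finger_force: 0.0
```

```bash
python3 - <<'E'
from h import *
o=robot.get_obs(); p=eyes.snapshot("wrist")
cv2.imwrite("pics/d.png",cv2.resize(p["color"][:,:,::-1],(800,600)))
for q,z in (("bolt_pin",.13),("lever_pad",.145)):
    t=models.tip_of(p,q)
    if t: print(q,t[0],atz(ray(p,t[0]["xy"],o),z))
E
```

```text
bolt_pin {'xy': [219.3, 194.5], 'confidence': 0.83} [ 0.50916757 -0.01034037  0.13      ]
lever_pad {'xy': [343.5, 108.9], 'confidence': 0.69} [0.59684688 0.08368562 0.145     ]
```

View pics/d.png

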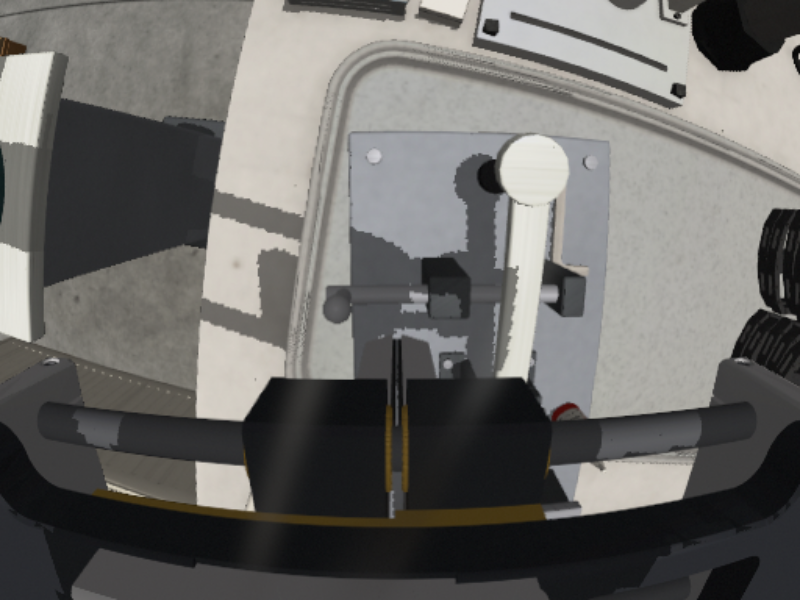

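The wrist view shows the knob's ball at (337,306), the pad at (533,170) and the closed fingertips at (397,355), with clear space between knob and guide block. I'll lower the fingers and push towards −y.

{"fn": "step_arm", "kwargs": {
  "commands": [
    [[2,0,25,0,0,0,0],[0,0,25,0,0,0,0],[0,0,20,0,0,0,0],[0,0,11.5,0,0,0,0],[0,0,0,0,0,0,0],[0,-6,0,0,0,0,0],[0,-6,0,0,0,0,0],[0,-6,0,0,0,0,0],[0,-6,0,0,0,0,0],[0,-6,0,0,0,0,0],[0,0,0,0,0,0,0]]
  ]
}}

```text
time: 7.38
tool_pos: [0.5098, -0.0126, 0.3232]
ee_rot: [-3.141, -0.0, 1.762]
wrist_force: [0.9, 0.5, 0.0]
width: 0.0001
finger_force: 0.1
```

{"fn": "step_arm", "kwargs": {
  "commands": [
    [[0,-6,0,0,0,0,0],[0,-6,0,0,0,0,0],[0,-6,0,0,0,0,0],[0,-6,0,0,0,0,0],[0,-4,0,0,0,0,0],[0,-3,0,0,0,0,0],[0,0,0,0,0,0,0]]
  ]
}}

```text
time: 8.25
tool_pos: [0.4797, -0.0184, 0.3231]
ee_rot: [-3.141, -0.0, 1.762]
wrist_force: [0.8, -0.7, 0.4]
width: 0.0004
finger_force: 0.5
```

```bash
python3 - <<'E'
from h import *
o=robot.get_obs(); p=eyes.snapshot("wrist"); print(o["wrist_force"])
cv2.imwrite("pics/e.png",cv2.resize(p["color"][120:312,130:386,::-1],(800,600)))
t=models.tip_of(p,"bolt_pin"); print(t and (t[0],atz(ray(p,t[0]["xy"],o),.13)))
E
```

```text
[ 0.80337652 -0.65214266  0.37078666]
({'xy': [223.7, 227.5], 'confidence': 0.9}, array([ 0.46082492, -0.01931212,  0.13      ]))
```

View pics/e.png

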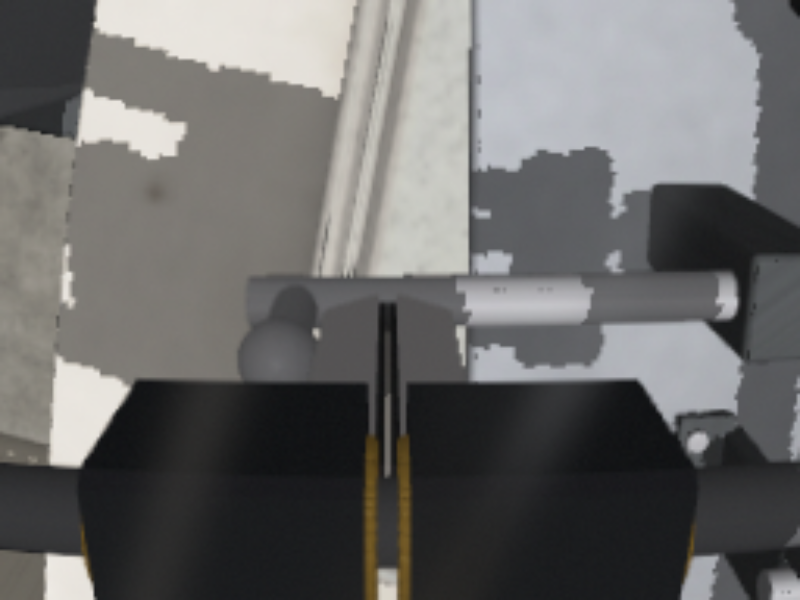

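The crop shows the knob at (285,330) riding against the fingers' side, about 50 mm back. I'll push a bit further to the end stop.

{"fn": "step_arm", "kwargs": {
  "commands": [
    [[0,-3,0,0,0,0,0],[0,-2,0,0,0,0,0],[0,0,0,0,0,0,0]]
  ]
}}

```text
time: 8.72
tool_pos: [0.4772, -0.0187, 0.3235]
ee_rot: [3.131, -0.0, 1.762]
wrist_force: [12.2, 2.4, -7.2]
width: 0.0004
finger_force: 6.4
```

{"fn": "step_arm", "kwargs": {
  "commands": [
    [[0,-2,0,0,0,0,0],[0,0,0,0,0,0,0]]
  ]
}}

```text
time: 8.98
tool_pos: [0.4763, -0.0189, 0.3236]
ee_rot: [3.126, -0.0, 1.762]
wrist_force: [17.9, 3.3, -8.5]
width: 0.0005
finger_force: 8.8
```

The force rise to 18 N shows the bolt is at its end stop. Next I'll back off, rise, and go over the pad.

{"fn": "step_arm", "kwargs": {
  "commands": [
    [[0,10,0,0,0,0,0],[0,8,0,0,0,0,0],[0,0,-30,0,0,0,0],[0,0,-32,0,0,0,0],[15,24,0,0,0,0,0],[15,24,0,0,0,0,0],[15,24,0,0,0,0,0],[15,24,0,0,0,0,0],[14.5,24,0,0,0,0,0],[0,0,0,0,0,0,0],[0,0,0,0,0,0,0]]
  ]
}}

```text
time: 10.35
tool_pos: [0.594, 0.0794, 0.3848]
ee_rot: [-3.14, 0.0, 1.762]
wrist_force: [-0.0, 0.1, -0.1]
width: 0.0001
finger_force: 0.0
```

```bash
python3 - <<'E'
from h import *
o=robot.get_obs(); p=eyes.snapshot("wrist"); S=eyes.snapshot("scene"); print(o["wrist_force"],o["tool_pos"])
cv2.imwrite("pics/f.png",np.hstack([cv2.resize(p["color"][120:320,150:350,::-1],(400,400)),cv2.resize(S["color"][100:260,120:280,::-1],(400,400))]))
t=models.tip_of(p,"bolt_pin"); print(t and (t[0],atz(ray(p,t[0]["xy"],o),.13)))
t=models.tip_of(p,"lever_pad"); print(t and (t[0],atz(ray(p,t[0]["xy"],o),.145)))
E
```

```text
[-0.02519496  0.13401388 -0.12354424] [0.59404949 0.07940477 0.38477747]
({'xy': [103.3, 275.2], 'confidence': 0.87}, array([ 0.46159722, -0.02150101,  0.13      ]))
({'xy': [257.9, 204.5], 'confidence': 0.79}, array([0.59585292, 0.08419086, 0.145     ]))
```

View pics/f.png

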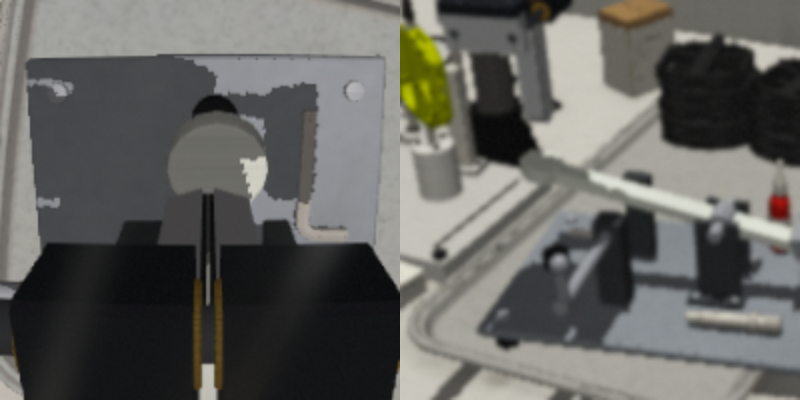

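The left half shows the pad centred just ahead of the fingertips, at (217,160). The right half shows the bolt pulled back, with the knob at (558,265). Now I'll press down.

{"fn": "step_arm", "kwargs": {
  "commands": [
    [[2,2,15,0,0,0,0],[2,0,15,0,0,0,0],[0,0,10,0,0,0,0],[0,0,8,0,0,0,0],[0,0,8,0,0,0,0],[0,0,8,0,0,0,0],[0,0,8,0,0,0,0],[0,0,8,0,0,0,0],[0,0,8,0,0,0,0],[0,0,8,0,0,0,0],[0,0,0,0,0,0,0]]
  ]
}}

```text
time: 11.92
tool_pos: [0.5957, 0.0851, 0.2899]
ee_rot: [3.139, -0.002, 1.763]
wrist_force: [0.2, 2.8, 4.4]
width: 0.0006
finger_force: 2.3
```

{"fn": "step_arm", "kwargs": {
  "commands": [
    [[0,0,7,0,0,0,0],[0,0,7,0,0,0,0],[0,0,6,0,0,0,0],[0,0,3,0,0,0,0],[0,0,0,0,0,0,0]]
  ]
}}

```text
time: 12.55
tool_pos: [0.596, 0.0834, 0.2673]
ee_rot: [3.14, 0.002, 1.761]
wrist_force: [-0.6, -0.8, 4.5]
width: 0.0003
finger_force: 2.3
```

{"fn": "step_arm", "kwargs": {
  "commands": [
    [[0,0,3,0,0,0,0],[0,0,0,0,0,0,0]]
  ]
}}

```text
time: 12.8
tool_pos: [0.596, 0.0833, 0.2666]
ee_rot: [3.138, 0.003, 1.761]
wrist_force: [-3.4, 0.3, 12.6]
width: 0.0005
finger_force: 6.0
```

{"fn": "step_arm", "kwargs": {
  "commands": [
    [[0,0,1,0,0,0,0],[0,0,0,0,0,0,0],[0,0,0,0,0,0,0],[0,0,0,0,0,0,0]]
  ]
}}

```text
time: 13.3
tool_pos: [0.596, 0.0833, 0.2665]
ee_rot: [3.138, 0.003, 1.761]
wrist_force: [-5.0, 0.1, 15.6]
width: -0.0001
finger_force: 7.4
```

```bash
python3 - <<'E'
from h import *
S=eyes.snapshot("scene"); T=eyes.snapshot("top"); print(robot.get_obs()["wrist_force"])
cv2.imwrite("pics/g.png",np.hstack([cv2.resize(S["color"][100:300,140:340,::-1],(400,400)),cv2.resize(T["color"][110:270,150:310,::-1],(400,400))]))
E
```

```text
[-5.03976899 -0.45014163 14.93415323]
```

View pics/g.png

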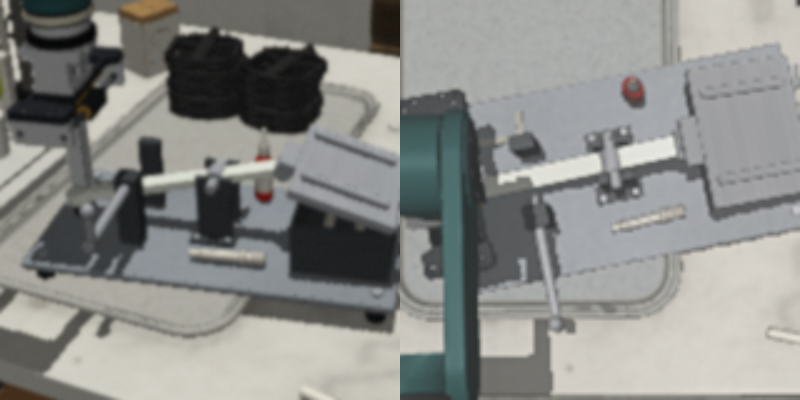

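The scene view shows the flap raised at (345,175) and the lever down under the fingers at (85,190). The knob is fully back at (558,325) in the top view, and the loose things are where they were. I'm handing in the job.

```bash
python3 -c "
from bench import robot
print(robot.close_job())"
```

```text
the job is handed in; nothing more can be done
None
```

I pushed the bolt back to its end stop and pressed the lever down to its rubber stop, so the flap is up; the arm is still holding it there with about 15 N. The job is handed in, but no verdict came back.

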